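# Check the lid seals of three pottery jars

### The job

Check the lid seals of the three lidded jars, from the shortest jar to the tallest: with the fingertips lightly press the knob on top of each lid until the lid dips a millimetre or two on its rubber seal, and let it spring back before going on to the next jar. Only touch: do not lift, tip or push away any jar, and leave everything else on the table where it is.

Things in the scene. Friction and masses are not known exactly. Their poses are not given: they have to be found in the camera images.
- belly: The shortest lidded jar: squat round-bellied, pale unglazed pottery, about 0.9 kg, loose on the table. 114 mm wide at its widest, 115 mm from the table to the top of its knob. Origin at the centre of its underside, z up along its axis.
- belly_knob: The knob in the middle of the lid of the shortest jar: mushroom knob, 32 mm wide at its widest, flat top 26 mm wide, 25 mm high. Origin on the jar's axis at the top of the knob (115 mm above the table when the lid is up), z up. Fixed to the lid.
- belly_lid (a joint): How far the lid of the shortest jar has sunk into its dark rubber seal, in m: 0 = up (at rest), 0.006 = seal squeezed flat, a hard stop. It springs back by itself; it starts to sink at about 1 N, sinks 1 mm for each further 1.5 N, and reaches the stop at about 10 N.
- ribbed: The middle-height lidded jar: straight-sided ribbed, pale unglazed pottery, about 0.9 kg, loose on the table. 96 mm wide at its widest, 145 mm from the table to the top of its knob. Origin at the centre of its underside, z up along its axis.
- ribbed_knob: The knob in the middle of the lid of the middle-height jar: flat disc knob, 38 mm wide, 20 mm high. Origin on the jar's axis at the top of the knob (145 mm above the table when the lid is up), z up. Fixed to the lid.
- ribbed_lid (a joint): How far the lid of the middle-height jar has sunk into its dark rubber seal, in m: 0 = up (at rest), 0.006 = seal squeezed flat, a hard stop. It springs back by itself; it starts to sink at about 1 N, sinks 1 mm for each further 1.5 N, and reaches the stop at about 10 N.
- tall: The tallest lidded jar: slim shouldered, pale unglazed pottery, about 0.9 kg, loose on the table. 98 mm wide at its widest, 175 mm from the table to the top of its knob. Origin at the centre of its underside, z up along its axis.
- tall_knob: The knob in the middle of the lid of the tallest jar: stem knob, 26 mm wide at its flat top, 25 mm high. Origin on the jar's axis at the top of the knob (175 mm above the table when the lid is up), z up. Fixed to the lid.
- tall_lid (a joint): How far the lid of the tallest jar has sunk into its dark rubber seal, in m: 0 = up (at rest), 0.006 = seal squeezed flat, a hard stop. It springs back by itself; it starts to sink at about 1 N, sinks 1 mm for each further 1.5 N, and reaches the stop at about 10 N.
- mug_a: Open mug without a lid, 80 mm wide, 85 mm high, handle on its y side; origin at the centre of its underside. Bystander, leave where it is.
- mug_b: A second mug of the same kind. Bystander, leave where it is.
- bowl: Open bowl, 120 mm wide, 55 mm high; origin at the centre of its underside. Bystander, leave where it is.
- vase: Open vase without a lid, 88 mm wide, 125 mm high; origin at the centre of its underside. Bystander, leave where it is.
- tub: White plastic glaze tub with a screw cap, 84 mm wide, 95 mm high; origin at the centre of its underside. Bystander, leave where it is.
- brush: Brush lying on the table, 220 mm long along its x, origin near its middle. Bystander, leave where it is.
- rib: Flat wooden disc (a potter's rib), 70 mm wide, 6 mm thick, lying on the table; origin at the centre of its underside. Bystander, leave where it is.
There are look-alikes about, which are no part of the job. Leave any yellow look-alike of the belly alone. What is shaped like the ribbed but turquoise is not meant.

How it is judged:
By the outcome, as a careful person would: the job done as asked, in the order asked, and still so for the second after the job is handed in, with the robot touching nothing.
It also fails if it takes over 48 s, if anything falls off the work surface, if the arm or the gripper's body presses on something with over 40 N, if the wrist force passes 120 N, or if a joint passes its speed limit or range.

### The arm

A 7-joint arm with a two-finger parallel gripper is mounted at the origin on the work surface. World frame = base frame: x ahead of the robot, y to its left, z up, the work surface at z = 0. Lengths are in m, angles in degrees, forces in N, time in s.
With the tool pointing down it reaches from about 0.35 to 0.775 m from the base axis. Payload 3.1 kg.
Tool frame: the origin (TCP) lies on the centre line of the jaws, within the pads' length; the fingertips stand 17 mm ahead of it and the grasp point (between the pads) lies 2 mm behind it (robot.tip_reach is the distance from the TCP to the fingertips, in m); z points along the fingers, y is the direction in which the jaws open and shut (so a half turn about z gives the same grasp; the last joint's range is limited). The gripper opens to 85 mm and grips with 20 to 120 N. Pads are 22 mm wide; open, the fingers measure 114 mm over their backs; the gripper's body (76 mm by 85 mm) begins 54 mm behind the grasp point. The pads swing forward as they close: fully open they stand 13 mm farther back than shut.
Start: joints at [-73.207, 17.813, 0.802, 86.603, -0.252, 75.585, -1.558], TCP at [0.181, 0.519, 0.248] pointing down, gripper open.
Joint ranges: [-154.91, 154.91], [-16.99, 109.72], [-72.82, 74.43], [7.12, 147.25], [-82.49, 262.49], [11.32, 116.49], [-174.64, 174.64]. Speed limits (degrees/s): [159.86, 159.86, 180, 180, 180, 180, 180].

### API

Orientations are given as [roll, pitch, yaw] about the fixed x, y, z axes, in that order (R = Rz(yaw) Ry(pitch) Rx(roll)).
In Python, from station import robot, fingers, vision, workorder, recognise gives the robot as it stands. Calls block until the motion is done:
- robot.move_to(position, orientation): joint-space move of the TCP to a pose.
- robot.line_to(position, orientation=None, velocity=0.15, f_stop=None): straight line of the TCP; orientation=None keeps the orientation; velocity is the mean speed in m/s. With f_stop (N) it stops when the force on the tool has changed by that much, and returns True; else False.
- robot.move_j(angles): joint-space move.
- fingers.gripper_to(opening, force=None): opening from 0.0 (shut) to 1.0 (fully open); force is the grip in N (None keeps the last); returns when the fingers have stopped.
- robot.pause(seconds).
- robot.inverse_kinematics(position, orientation): joint angles nearest the present ones, or None.
- vision.grab_frame(name): name is "scene" or "top" or "wrist"; returns the picture (384x512x3 uint8, red, green, blue); there is no depth.
- vision.calibration(name): a dict with "mtx" (3x3 intrinsics, pixels), "extrinsics" (4x4, takes a point from world to camera coordinates); the wrist camera has in their place "T_tool_cam" (4x4, takes a point from camera to tool coordinates, whose origin is the TCP and whose axes are the flange's). Camera axes: x right, y up, looking along -z (the intrinsics and any distortion apply to the point x, -y, -z); pixel columns grow to the right and rows downward; lengths in m; the calibration is good to about 2 mm. The wrist camera is an equidistant fisheye: a pixel r from the principal point sees the ray r / f radians off the axis. A picture is of the moment at which its call begins: read the wrist's pose just before it. calibration takes no time and is no camera call.
A pose or a line that the arm cannot do raises robot.PlanningError and nothing moves.
- workorder.close_job(): hands the job in, once; it reports no verdict.
Trained networks look in the newest picture that a camera, given by its name, has taken for a name from the list of things; names that differ only in an ending like _2 or _b are one class to them, and where a whole thing is asked for, a point or a joint stands for the part that bears it (a point fixed in the world has none). Each returns a list of dicts, best first, with "p" (0 to 1); they miss things now and then, are a little off and sometimes report something else, mostly with a low value. They report only what shows in the picture. A call takes as long as a camera call. They do not tell look-alikes from the thing itself.
- recognise(label, camera): "rect" ([centre column, centre row, width, height] in pixels, round what is visible of it).
Readings, each from a call of its own:
- robot.current_time_s(): time.
- robot.current_joint_positions(): joint angles.
- robot.current_dq(): joint speeds.
- robot.current_joint_torque(): joint torques, N m.
- robot.current_tool_pos(): TCP position.
- robot.current_eef_rot(): TCP orientation.
- robot.current_contact_force(): force on the tool from outside, world axes, zero at the start.
- robot.current_torque(): the same for the moment, N m.
- robot.current_finger_gap(): opening from 0.0 (shut) to 1.0 (fully open).
Only numpy, scipy, OpenCV 4.12 (cv2) and the standard library are available. Lean on these libraries where they do the work, as an engineer would, in place of code of your own. Each camera call takes 0.05 s, during which the arm holds its last target. There are 200 camera calls.

## Working session

There is one attempt and no reset: what is moved stays moved. The work goes in short steps, each a Python script; the robot and the scene stay as the last script left them, time stands still between calls to the robot, and variables do not carry over. Pictures are saved under pics/ and viewed, about 8 in all and at most 12, crops included, and the job is handed in when it is done.

```bash
mkdir -p pics; python3 - <<'E'
from station import robot, fingers, vision, workorder, recognise
import cv2, numpy as np
for c in ("top","scene"):
    im=vision.grab_frame(c); cv2.imwrite(f"pics/{c}0.png",cv2.resize(im[:,:,::-1],(800,600),interpolation=cv2.INTER_CUBIC)); cv2.imwrite(f"pics/{c}_raw.png",im[:,:,::-1])
    for l in ("belly","belly_knob","ribbed","ribbed_knob","tall","tall_knob"):
        print(c,l,[(np.round(d["rect"]).tolist(),round(d["p"],2)) for d in recognise(l,c)])
    print(vision.calibration(c))
print(robot.current_time_s(),robot.current_eef_rot(),robot.tip_reach)
E
```

```text
top belly [([267.0, 183.0, 33.0, 30.0], 0.91), ([307.0, 263.0, 31.0, 27.0], 0.88)]
top belly_knob [([376.0, 194.0, 18.0, 17.0], 0.63)]
top ribbed [([345.0, 220.0, 33.0, 26.0], 0.85), ([301.0, 221.0, 26.0, 27.0], 0.77)]
top ribbed_knob [([304.0, 215.0, 14.0, 7.0], 0.56), ([267.0, 183.0, 32.0, 28.0], 0.23)]
top tall [([206.0, 202.0, 28.0, 26.0], 0.91), ([268.0, 180.0, 9.0, 7.0], 0.49)]
top tall_knob [([205.0, 199.0, 2.0, 6.0], 0.58), ([268.0, 183.0, 31.0, 32.0], 0.46)]
{'mtx': array([[452.99995644,   0.        , 258.89250001],
       [  0.        , 452.99995644, 190.39629359],
       [  0.        ,   0.        ,   1.        ]]), 'extrinsics': array([[ 0.02650487, -0.99956702,  0.01277722,  0.0095992 ],
       [ 0.98430854,  0.02832661,  0.17416747, -0.56253781],
       [-0.17445399,  0.00796044,  0.98463315, -1.66090621],
       [ 0.        ,  0.        ,  0.        ,  1.        ]])}
scene belly [([224.0, 169.0, 26.0, 28.0], 0.87), ([241.0, 216.0, 32.0, 34.0], 0.7)]
scene belly_knob [([257.0, 185.0, 26.0, 30.0], 0.6)]
scene ribbed [([179.0, 183.0, 27.0, 37.0], 0.93), ([220.0, 187.0, 32.0, 43.0], 0.67)]
scene ribbed_knob [([218.0, 170.0, 11.0, 6.0], 0.49), ([177.0, 166.0, 13.0, 8.0], 0.45), ([138.0, 206.0, 17.0, -1.0], 0.33)]
scene tall [([310.0, 200.0, 36.0, 45.0], 0.87)]
scene tall_knob [([310.0, 181.0, 2.0, 9.0], 0.4)]
{'mtx': array([[429.11127213,   0.        , 254.97964248],
       [  0.        , 429.11127213, 190.72878392],
       [  0.        ,   0.        ,   1.        ]]), 'extrinsics': array([[-0.23621515,  0.97146126, -0.02157349,  0.10189365],
       [-0.52265011, -0.10830537,  0.84563988,  0.18457422],
       [ 0.81916986,  0.21102834,  0.53331771, -1.99996768],
       [ 0.        ,  0.        ,  0.        ,  1.        ]])}
0.7 [1.79999561e+02 1.16710040e-03 1.60822078e+02] 0.017
```

```bash
python3 - <<'E'
import cv2
a=cv2.imread("pics/top_raw.png")[150:300,180:410]; cv2.imwrite("pics/topc.png",cv2.resize(a,None,fx=3.45,fy=3.45,interpolation=cv2.INTER_CUBIC))
b=cv2.imread("pics/scene_raw.png")[140:260,120:340]; cv2.imwrite("pics/scenec.png",cv2.resize(b,None,fx=3.6,fy=3.6,interpolation=cv2.INTER_CUBIC))
E
```

```text
(no output)
```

View pics/topc.png

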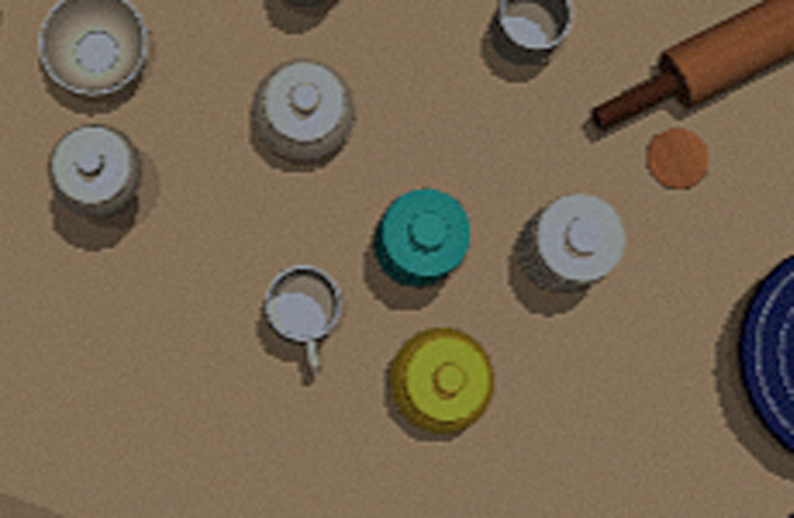

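View pics/scenec.png

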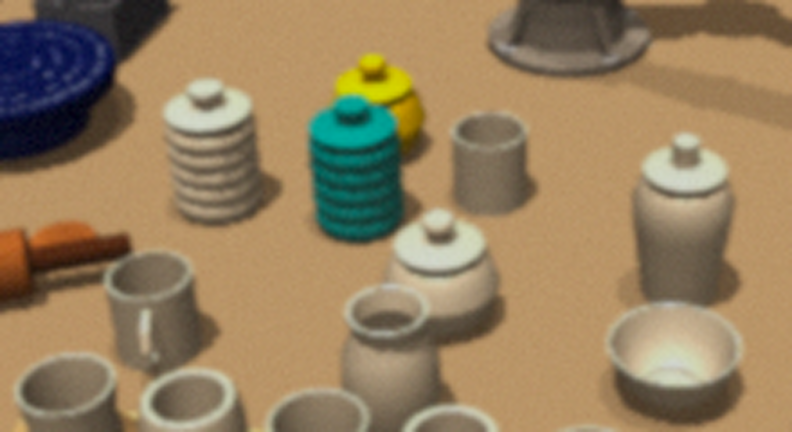

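View pics/top0.png

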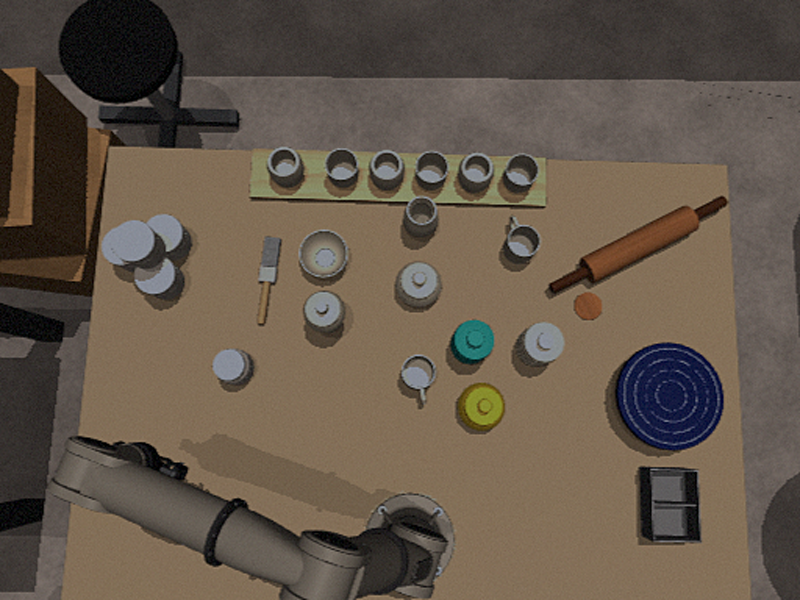

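The picks are:
- **Belly:** white, squat, knob at top px ~(268,178). The yellow one at (309,259) is a decoy.
- **Ribbed:** white, at (349,218). The turquoise one at (304,217) is a decoy.
- **Tall:** the single slim white jar, at (206,197).

The enlarged crops above confirm these by colour and shape. Next I'll triangulate the knob tops.

```bash
cat > h.py <<'E'
import numpy as np, cv2
from station import robot, fingers, vision, workorder, recognise
def ray(c,px):
    k=vision.calibration(c);K,E=k["mtx"],k["extrinsics"]
    d=np.linalg.inv(K)@[px[0],px[1],1]; d=d*[1,-1,-1]
    R=E[:3,:3]; return -R.T@E[:3,3], R.T@d
def atz(c,px,z):
    o,d=ray(c,px); return o+d*(z-o[2])/d[2]
def tri(a,b):
    (o1,d1),(o2,d2)=ray("top",a),ray("scene",b)
    s=np.linalg.lstsq(np.c_[d1,-d2],o2-o1,rcond=None)[0]
    return (o1+s[0]*d1+o2+s[1]*d2)/2
E
python3 - <<'E'
from h import *
T={"belly":((304,95),(438,217),.115),"ribbed":((584,236),(206,89),.145),"tall":((90,161),(685,141),.175)}
for n,(a,b,z) in T.items():
    a=(np.array(a)+.5)/3.45-.5+[180,150]; b=(np.array(b)+.5)/3.6-.5+[120,140]
    print(n,atz("top",a,z).round(4),atz("scene",b,z).round(4),tri(a,b).round(4))
for _ in range(6): print(robot.current_contact_force()); robot.pause(.02)
print(vision.calibration("wrist"))
E
```

```text
belly [ 0.6003 -0.0054  0.115 ] [ 0.5994 -0.0041  0.115 ] [ 0.6    -0.0047  0.1154]
ribbed [ 0.4551 -0.2946  0.145 ] [ 0.4591 -0.2914  0.145 ] [ 0.4551 -0.2942  0.1427]
tall [0.5136 0.2105 0.175 ] [0.5154 0.214  0.175 ] [0.5136 0.2122 0.1736]
[-0.53226007 -0.27945593 -0.7160172 ]
[0.61312112 0.19318544 0.42465664]
[-1.33858986 -1.03498744 -0.48011029]
[ 0.75796196 -0.37460787 -0.22964205]
[-0.33231464 -0.81192733  0.40522131]
[ 0.32837586  0.38201308 -0.21486738]
{'mtx': array([[297.31863964,   0.        , 254.0281142 ],
       [  0.        , 297.31863964, 191.00718012],
       [  0.        ,   0.        ,   1.        ]]), 'T_tool_cam': array([[ 2.95603951e-04,  9.65232948e-01,  2.61391027e-01,
         6.52409785e-02],
       [ 9.99999935e-01, -3.38787617e-04,  1.20145816e-04,
        -7.61268625e-05],
       [ 2.04524743e-04,  2.61390974e-01, -9.65232986e-01,
        -1.26605349e-01],
       [ 0.00000000e+00,  0.00000000e+00,  0.00000000e+00,
         1.00000000e+00]])}
```

```bash
cat >> h.py <<'E'
from scipy.spatial.transform import Rotation as Rn
P={"belly":(.600,-.0047,.115),"ribbed":(.4562,-.2935,.145),"tall":(.5142,.2122,.175)}
def ori(p): return [180,0,np.degrees(np.arctan2(p[1],p[0]))+90]
def wrist(name):
    t=robot.current_tool_pos(); r=robot.current_eef_rot(); im=vision.grab_frame("wrist"); return np.array(t),np.array(r),im
def wproj(t,r,X):
    k=vision.calibration("wrist");K,T=k["mtx"],k["T_tool_cam"]
    q=Rn.from_euler("xyz",r,degrees=True).as_matrix().T@(np.array(X)-t)
    c=T[:3,:3].T@(q-T[:3,3]); c=c*[1,-1,-1]
    th=np.arctan2(np.hypot(c[0],c[1]),c[2]); u=c[:2]/np.hypot(c[0],c[1])*th
    return u*[K[0,0],K[1,1]]+K[:2,2]
def look(n):
    p=P[n]; t,r,im=wrist(n); px=wproj(t,r,p); print(n,t.round(4),r.round(1),"pred",px.round(1))
    o=im[:,:,::-1].copy()
    # predicted rim of the knob's flat top
    R={"belly":.013,"ribbed":.019,"tall":.013}[n]
    o=cv2.resize(o,None,fx=4,fy=4,interpolation=cv2.INTER_CUBIC)
    pts=np.array([(wproj(t,r,np.array(p)+[R*np.cos(a),R*np.sin(a),0])+.5)*4-.5 for a in np.linspace(0,6.283,40)])
    cv2.polylines(o,[pts.astype(np.int32)],True,(0,0,255),1)
    c=((px+.5)*4-.5).astype(int); x0=int(np.clip(c[0]-300,0,2048-600)); y0=int(np.clip(c[1]-250,0,1536-500))
    cv2.imwrite(f"pics/w_{n}_{robot.current_time_s():.1f}.png",o[y0:y0+500,x0:x0+600]); print("crop",x0,y0,"t",robot.current_time_s())
E
python3 - <<'E'
from h import *
fingers.gripper_to(0.0)
p=P["belly"]
robot.move_to([p[0],p[1],.29],ori(p))
print(robot.current_joint_positions().round(1) if hasattr(robot.current_joint_positions(),'round') else robot.current_joint_positions())
robot.line_to([p[0],p[1],.115+.017+.06],velocity=.15)
look("belly")
for n in P: print(n, robot.inverse_kinematics([*P[n][:2],P[n][2]+.017],ori(P[n])))
E
ls pics
```

```text
[-30.8  27.6  46.8  74.9 -19.9  85.7  13.8]
belly [ 0.6007 -0.0048  0.193 ] [179.9   0.   89.6] pred [251.8 204.7]
crop 708 570 t 4.8083
belly [-30.04044988  33.80378147  43.56762854  89.20414478 -24.62706713
  66.95030164  18.00891159]
ribbed [ -8.96279233  28.84711155  56.2300565   96.85170983 -25.58496782
  68.23696879  20.98949558]
tall [-53.81429438  24.13276535  40.85557545  91.94381004 -16.52282247
  70.12209797  12.65370073]
scene0.png
scene_raw.png
scenec.png
top0.png
top_raw.png
topc.png
w_belly_4.8.png
```

View pics/w_belly_4.8.png

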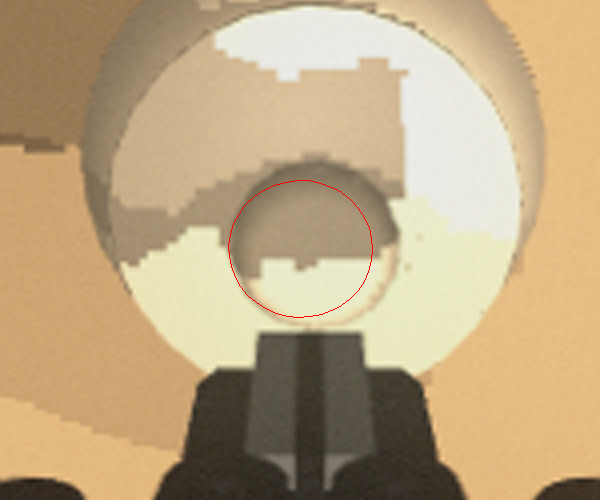

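```bash
cat >> h.py <<'E'
def force(n=10):
    f=[]
    for _ in range(n): f.append(robot.current_contact_force()[2]); robot.pause(.01)
    return np.mean(f)
def press(n,xy):
    z=P[n][2]+.017; o=ori(P[n])
    robot.line_to([*xy,z+.006],o,velocity=.1); robot.pause(.2); f0=force(20)
    hit=robot.line_to([*xy,z-.001],velocity=.012,f_stop=2.5)
    zc=robot.current_tool_pos()[2]; f=force()-f0; print(n,"hit",hit,"tipz",round(zc-.017,4),"f0",round(f0,2),"F",round(f,2),robot.current_time_s())
    for _ in range(16):
        if f>3.1: break
        zc-=.0004 if f<2.2 else .0002
        robot.line_to([*xy,zc],velocity=.01); f=force()-f0
        print("  tip",round(robot.current_tool_pos()[2]-.017,4),"cmd",round(zc-.017,4),"F",round(f,2))
    robot.pause(.15); print("  held F",round(force(15)-f0,2),"tip",robot.current_tool_pos().round(4) if hasattr(robot.current_tool_pos(),'round') else robot.current_tool_pos())
    robot.line_to([*xy,z+.004],velocity=.02)
    robot.line_to([*xy,z+.06],velocity=.15); print("  after F",round(force()-f0,2),"t",robot.current_time_s())
E
python3 - <<'E'
from h import *
press("belly",(.6012,-.0042))
E
```

```text
belly hit True tipz 0.1139 f0 -0.0 F 2.83 6.5583
  tip 0.1137 cmd 0.1137 F 3.47
  held F 3.36 tip [ 0.6012 -0.0042  0.1307]
  after F -0.44 t 8.1917
```

Belly dipped about 1.5 mm, and the force and the height agree. On to the ribbed jar.

```bash
python3 - <<'E'
from h import *
p=P["belly"]; robot.line_to([.6012,-.0042,.27],velocity=.2)
p=P["ribbed"]; robot.move_to([p[0],p[1],.29],ori(p)); robot.line_to([p[0],p[1],.145+.077]); look("ribbed")
E
ls pics/w_r*
```

```text
ribbed [ 0.457  -0.2932  0.2224] [180.    0.   57.3] pred [252.  206.5]
crop 709 577 t 10.6167
pics/w_ribbed_10.6.png
```

```bash
cp pics/w_ribbed_*.png pics/wr.png
```

```text
(no output)
```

View pics/wr.png

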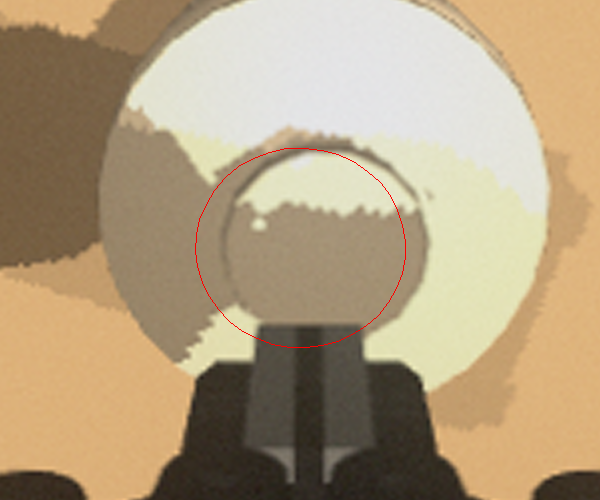

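Both wrist views agree with the prediction to within a few mm. Here the knob centre is at crop px (326,243), where (301,248) was predicted, so I shift about 3 mm and press.

```bash
python3 - <<'E'
from h import *
press("ribbed",(.4592,-.2944))
robot.line_to([.4592,-.2944,.30],velocity=.2)
p=P["tall"]; robot.move_to([p[0],p[1],.31],ori(p)); robot.line_to([p[0],p[1],.175+.077]); robot.pause(.2); look("tall")
E
cp pics/w_tall*.png pics/wt.png
```

```text
ribbed hit True tipz 0.1439 f0 -0.16 F 3.17 12.3667
  held F 3.63 tip [ 0.4591 -0.2943  0.1606]
  after F -0.38 t 13.6833
tall [0.5151 0.2121 0.2533] [179.9   0.  112.4] pred [251.8 203.8]
crop 708 566 t 16.8583
```

View pics/wt.png

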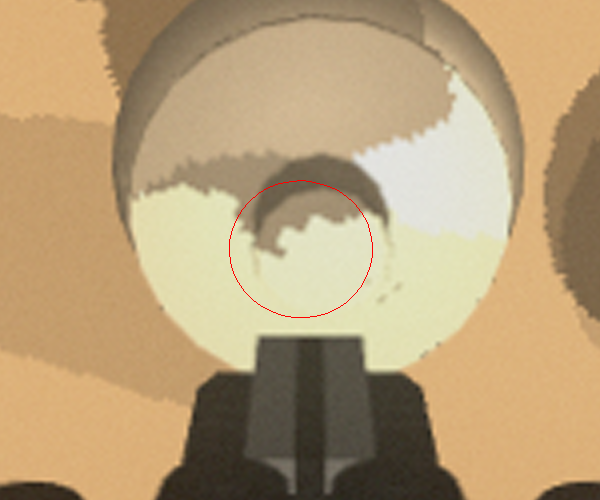

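```bash
python3 - <<'E'
from h import *
press("tall",(.516,.2130))
robot.line_to([.516,.213,.33],velocity=.2)
robot.move_to([.19,.52,.33],[180,0,160.8]); robot.pause(.3)
im=vision.grab_frame("top")[:,:,::-1]; a=cv2.imread("pics/top_raw.png")
cv2.imwrite("pics/cmp.png",np.vstack([cv2.resize(i[110:300,130:420],None,fx=1.55,fy=1.55,interpolation=cv2.INTER_CUBIC) for i in (a,im)]))
d=np.abs(cv2.GaussianBlur(a,(3,3),0).astype(int)-cv2.GaussianBlur(im,(3,3),0))[110:300,130:420].max(2)
n,_,s,c=cv2.connectedComponentsWithStats((d>45).astype(np.uint8))
print([(s[i].tolist()) for i in range(1,n) if s[i][4]>6]); print(robot.current_time_s())
for l in ("belly","ribbed","tall"): print(l,[(np.round(x["rect"]).tolist(),round(x["p"],2)) for x in recognise(l,"top")])
E
```

```text
tall hit True tipz 0.1739 f0 -0.19 F 3.07 18.6083
  tip 0.1737 cmd 0.1737 F 3.41
  held F 3.31 tip [0.516  0.213  0.1907]
  after F -0.02 t 20.2417
[]
22.775
belly [([267.0, 182.0, 30.0, 27.0], 0.73), ([309.0, 260.0, 29.0, 28.0], 0.72)]
ribbed [([345.0, 221.0, 34.0, 28.0], 0.89), ([303.0, 220.0, 26.0, 26.0], 0.67)]
tall [([209.0, 200.0, 26.0, 22.0], 0.61)]
```

View pics/cmp.png

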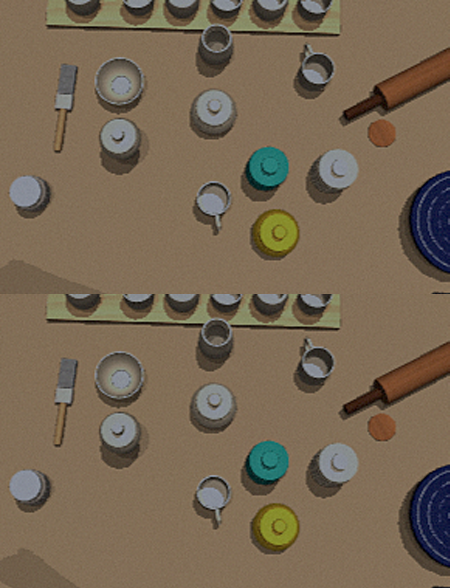

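The before (upper) and after (lower) pictures match and nothing has moved, so I'm handing in.

```bash
python3 -c "
from station import workorder; print(workorder.close_job())"
```

```text
the job is handed in; nothing more can be done
None
```

I pressed the lid knobs of the three pale jars with the gripper shut, in the order belly, ribbed, tall, and handed the job in. The last clock reading was about 22.8 s of the 48 s allowed.

| Jar | Force held | Dip by fingertip height | Dip by spring rate |
|---|---|---|---|
| Belly | 3.4 N | 1.3 mm | 1.6 mm |
| Ribbed | 3.6 N | 1.4 mm | 1.75 mm |
| Tall | 3.3 N | 1.3 mm | 1.5 mm |

- **Release:** I lifted clear after each press, and the force went back to about zero. I didn't measure each lid springing back separately.
- **Nothing moved:** the overhead pictures before and after show no change around the jars, the look-alikes and their neighbours. The arm ended clear of everything.
- **Disagreements:** the two dip estimates differ by 0.2–0.35 mm. The fixed cameras and the wrist camera differed by 2–4 mm on where the knobs were. I corrected for that before each press, and it is well within the knob widths.

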